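# Find the die guide gap with the right drag using a feeler blade

## Task

Take the feeler blade out of its wooden stand and try it, gently and without forcing, in the gaps of the four-station die holder: some are pinched tight, one is slack, and only one grips the blade with a light, even drag. Leave the blade upright and fully down in the gap with the light drag, as a marker for the setter, and let go. Do not disturb the other things on the bench.

Things in the scene. Friction and masses are not known exactly. Their poses are not given: they have to be found in the camera images.
- holder: Die holder, fixed: base plate 110 x 250 x 6 mm with four identical steel blocks with blue tops in a row along its y axis, 58 mm apart; 56 mm high overall. Origin: centre of the underside, z up. Each block has one upright gap, open at the top: 9 mm across the holder's x, 29 mm along y, 50 mm deep. A feeler pressing on it with over 30 N (downward push and side load together) is being forced.
- gap_1 (a point): Centre of the mouth of gap 1 on the level of the blue tops, 56 mm above the bench; axes as the holder's. Gaps 1 to 4 follow one another along the holder's +y. Every mouth is bevelled over its top 5 mm, to about 18 mm across x. Which gap is slack, right or pinched changes every time and cannot be seen.
- gap_2 (a point): Centre of the mouth of gap 2 on the level of the blue tops, 56 mm above the bench; axes as the holder's. In every gap a hidden sprung shoe stands out from the +x wall and presses the blade towards the fixed -x wall. Its sloping lead-in begins about 9 mm below the mouth; its full face is reached 27 mm below.
- gap_3 (a point): Centre of the mouth of gap 3 on the level of the blue tops, 56 mm above the bench; axes as the holder's. Resistance to pushing a blade down: slack gap (one) under 1 N; right gap (one) about 2 to 8 N with the tip deeper than 27 mm, up to 10 N on the lead-in; pinched gaps (two) over 15 N before the tip is 30 mm deep.
- gap_4 (a point): Centre of the mouth of gap 4 on the level of the blue tops, 56 mm above the bench; axes as the holder's. The shoe also pushes the blade sideways towards the -x wall: under 0.7 N in the slack gap, about 5 to 9 N in the right one, 36 N or more in the pinched ones once its face is reached.
- stand: Wooden stand, fixed, 60 x 70 mm on a 90 x 90 mm rubber pad, 56 mm high; the feeler stands in its slot (7 mm across the stand's x, 27 mm along its y). Origin: centre of the underside, z up.
- feeler_grip (a point): Feeler, loose, 80 g: this point is the centre of its orange handle (24 mm along its own x, 34 mm along y, 45 mm high). Below the handle hangs a flat steel blade, 4 mm thick along x, 22 mm wide along y, 50 mm long. The handle is wider than the gaps, so its underside (the shoulder, 22.5 mm below this point) sits on the blue top when fully down, as it does on the stand at the start. z up.
- feeler_shoulder (a point): The middle of the underside of the feeler's handle, where the blade begins: 22.5 mm below the handle's centre and 50 mm above the blade's tip. Same axes.
- feeler: The same feeler; this origin is the middle of the blade's lower end, 72.5 mm below the handle's centre.
- blue_carton_center (a point): Blue carton, 100 x 50 x 40 mm, loose bystander; its centre
- orange_carton_center (a point): Orange carton, 70 x 45 x 30 mm, loose bystander; its centre
- green_carton_center (a point): Green carton, 90 x 50 x 35 mm, loose bystander; its centre
- oil_jar: Jar with black cap, 52 mm across, 75 mm high, loose bystander; centre of its underside
- round_die: Round threading die, dark steel, 38 mm across, 11 mm high, loose bystander; centre of its underside
- wrench: Steel wrench, 150 mm long, lying loose, bystander; its origin
There are look-alikes about, which are no part of the job. Of the things that look like the stand, the middle-sized one is meant.

How it is judged:
On the way:
1. The feeler is lifted out of its stand (z of feeler_shoulder in the frame of stand above 0.085 m), for 0.1 s.
At the end, for the whole second after the job is handed in: The feeler stands in one gap, shoulder within 3.5 mm of the blue top and 7 mm of the mouth centre in plan, upright within 0.15 rad, at rest, let go, and gripped by the gap with 2.5 to 14 N side force (only the light-drag gap does this) (z of feeler_shoulder in the frame of holder below 0.0595 m and (horizontal distance between feeler_shoulder and gap_1 below 0.007 m or horizontal distance between feeler_shoulder and gap_2 below 0.007 m or horizontal distance between feeler_shoulder and gap_3 below 0.007 m or horizontal distance between feeler_shoulder and gap_4 below 0.007 m) and angle between feeler_shoulder's own z axis and vertical below 0.15 rad and contact force between feeler and holder between 2.5 and 14 N and linear speed of feeler below 0.02 m/s and angular speed of feeler below 0.2 rad/s); the robot touches nothing.
It fails at once if The feeler is forced: it presses on the die holder with more than 30 N (contact force between feeler and holder above 30 N).
It fails at once if A bystander is moved by more than 30 mm (distance of any of blue_carton_center, orange_carton_center, green_carton_center, oil_jar, round_die, wrench from where it was at the start of the episode above 0.03 m).
It also fails if it takes over 58 s, if anything falls off the work surface, if the arm or the gripper's body presses on something with over 40 N, if the wrist force passes 120 N, or if a joint passes its speed limit or range.

## Robot

A 6-joint arm with a two-finger parallel gripper is mounted at the origin on the work surface. World frame = base frame: x ahead of the robot, y to its left, z up, the work surface at z = 0. Lengths are in m, angles in rad, forces in N, time in s.
With the tool pointing down it reaches from about 0.375 to 0.9 m from the base axis. Payload 3.1 kg.
Tool frame: the origin (TCP) lies midway between the tips of the shut fingers; the grasp point (between the pads) lies 19 mm behind it (manip.hold_point_z is the distance from the TCP to the grasp point, in m); x points along the fingers, y is the direction in which the jaws open and shut, and the axes are right-handed (so a half turn about x gives the same grasp; the last joint's range is limited). The gripper opens to 85 mm and grips with 20 to 120 N. Pads are 22 mm wide; open, the fingers measure 114 mm over their backs; the gripper's body (76 mm by 85 mm) begins 54 mm behind the grasp point. The pads swing forward as they close: fully open they stand 13 mm farther back than shut.
Start: joints at [1.111, 0.527, 1.433, -0, 1.181, -0.178], TCP at [0.174, 0.6, 0.231] pointing down, gripper open.
Joint ranges: [-3.08, 3.08], [-0.75, 2.2], [0.22, 2.44], [-1.43, 4.57], [0, 2.65], [-2.85, 2.85]. Speed limits (rad/s): [2.79, 2.79, 3.14, 3.14, 3.14, 3.14].

## Interface

Orientations are given as a unit quaternion [x, y, z, w].
In Python, from station import manip, snapshot gives the robot as it stands.
- The arm moves only by the shell command python3 -m crank 'ROWS' [FORCE]. ROWS is JSON, a list of rows, each a list of 5 numbers: the finger opening in m, from 0 to 0.0854, then the shift along the tool's x, y, z in m, then the turn about the tool's x in rad. In form: [[grip, tx, ty, tz, yaw], ...]. A call has 1 to 5 rows; each row shifts and turns the commanded pose from where the row before left it, along the tool's axes as they then stand; what a row does not reach is not made up. A row lasts 1/10 s, in which the tool goes at most 50 mm and 8.59 degrees, less where a joint would pass 70% of its speed; a pose out of reach is approached as far as the arm can. A call is refused whole if a number of a shift passes 0.05 or a number of a turn 0.15, either way. A call with a gripper value outside its range is refused whole. The fingers move at their own pace and stop on an object; FORCE is the grip in N (left out, the last holds). Time passes only in rows, so rows that do not move let the fingers close. It gives the time, the measured TCP pose, the force and the opening at its end, in the units of the state.
- manip.sense(): the state, without advancing time (a new reading comes with each control period).
- snapshot(name): name is "scene" or "top" or "wrist"; returns a dict with "image" (480x640x3 uint8, blue, green, red), "range_z" (480x640 float32, m along the optical axis (not along the pixel's ray), 0 where there is no reading), "vertical_fov" (degrees; the focal length in pixels is half the picture's height over the tangent of half this angle, whatever the lens; pixels are square), "cx", "cy" (the principal point, pixels), "distortion" ([k1, k2, p1, p2, k3] as OpenCV has them; the pictures are not rectified), "extrinsics" (4x4, takes a point from world to camera coordinates); the wrist camera has in their place "T_tool_cam" (4x4, takes a point from camera to tool coordinates, whose origin is the TCP and whose axes are the tool frame's). Camera axes: x right, y up, looking along -z (the intrinsics and any distortion apply to the point x, -y, -z); pixel columns grow to the right and rows downward; lengths in m; the calibration is good to about 2 mm. A picture is of the moment at which its call begins: read the wrist's pose just before it.
- manip.sign_off(): hands the job in, once; it reports no verdict.
The state is a dict: "t": time; "q": joint angles; "qd": joint speeds; "tau": joint torques, N m; "tcp_pos": TCP position; "tool_rot": TCP orientation; "force": force on the tool from outside, world axes, zero at the start; "ft_torque": the same for the moment, N m; "finger_gap": opening from 0.0 (shut) to 1.0 (fully open).
Only numpy, scipy, OpenCV 4.12 (cv2) and the standard library are available. Lean on these libraries where they do the work, as an engineer would, in place of code of your own. Each camera call takes 0.05 s, during which the arm holds its last target.

## Working session

There is one attempt and no reset: what is moved stays moved. The work goes in short steps, Python scripts to look and compute and a shell command to move; the robot and the scene stay as the last step left them, time stands still between calls to the robot, and variables do not carry over. Pictures are saved under pics/ and viewed, and the job is handed in when it is done.

```bash
ls; mkdir -p pics
python3 - <<'E'
from station import manip, snapshot
import cv2,numpy as np
print(manip.sense())
for n in("scene","top","wrist"):
    s=snapshot(n); cv2.imwrite(f"pics/{n}0.png",s["image"]); np.save(f"pics/{n}0.npy",s,allow_pickle=True)
    print(n,{k:v for k,v in s.items() if k not in("image","range_z")})
print(manip.sense()["t"])
E
```

```text
pics
{'t': 0.0, 'q': array([ 1.11051121e+00,  5.28507558e-01,  1.43391906e+00,  1.64487226e-06,
        1.18139973e+00, -1.78528052e-01]), 'qd': array([-0.00205178, -0.00015686, -0.00015   , -0.00230002,  0.00101667,
        0.00015123]), 'tau': array([-7.73960928e-04, -4.42358637e+01, -1.78021860e+01, -1.52050629e-04,
        8.59063177e-03,  3.24021983e-06]), 'tcp_pos': array([0.1734374 , 0.59969692, 0.23030287]), 'tool_rot': array([ 0.09853752,  0.70034951, -0.10003676,  0.69985253]), 'force': array([0.32940974, 0.30107343, 0.30854296]), 'ft_torque': array([-0.02205835,  0.0039758 ,  0.02756462]), 'finger_gap': 1.0022161607586264}
scene {'vertical_fov': 51.95347925157703, 'cx': 321.59266756397, 'cy': 238.92987274618798, 'distortion': array([-0.03501603,  0.        ,  0.        ,  0.        ,  0.        ]), 'extrinsics': array([[ 0.3955874 ,  0.91839061, -0.00832418, -0.20312846],
       [-0.64904989,  0.28596124,  0.70495419,  0.27888307],
       [ 0.6498037 , -0.27346818,  0.70920399, -1.51603218],
       [ 0.        ,  0.        ,  0.        ,  1.        ]])}
top {'vertical_fov'
[... 258 characters left out ...]
0.00447579,  0.10764027, -0.49928067],
       [-0.10768321, -0.01082619,  0.99412631, -1.1305681 ],
       [ 0.        ,  0.        ,  0.        ,  1.        ]])}
wrist {'vertical_fov': 59.424523374477445, 'cx': 317.5790143223772, 'cy': 234.25249774863377, 'distortion': array([0.00042898, 0.        , 0.        , 0.        , 0.        ]), 'T_tool_cam': array([[-5.05109746e-04,  2.61530043e-01, -9.65195204e-01,
        -1.43534520e-01],
       [ 9.99999858e-01,  2.93864908e-04, -4.43697991e-04,
        -3.84594867e-04],
       [ 1.67596645e-04, -9.65195291e-01, -2.61530154e-01,
        -6.40977845e-02],
       [ 0.00000000e+00,  0.00000000e+00,  0.00000000e+00,
         1.00000000e+00]])}
0.15
```

View pics/top0.png

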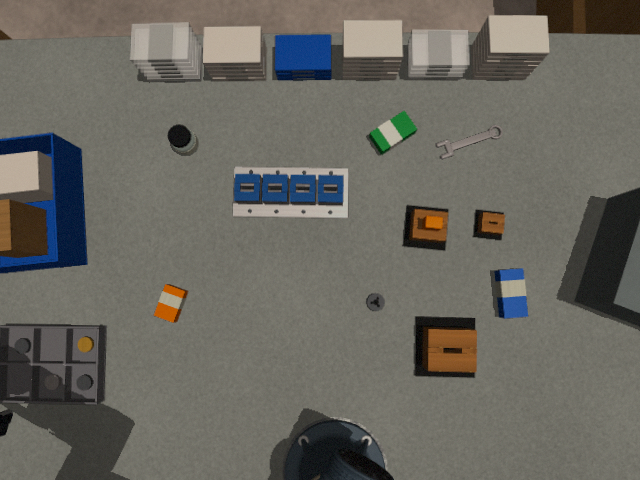

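View pics/scene0.png

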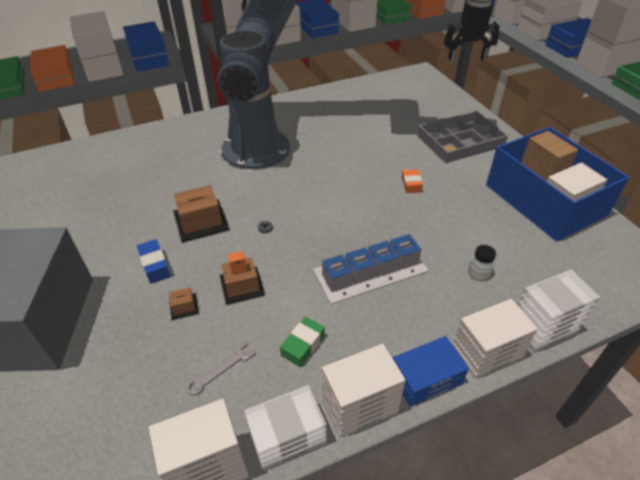

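View pics/wrist0.png

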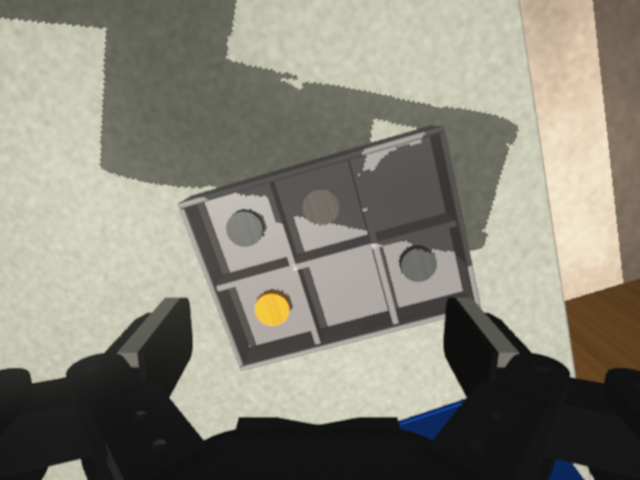

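```bash
cat > h.py <<'E'
import cv2,numpy as np
from scipy.spatial.transform import Rotation as R
def load(n): return np.load(f"pics/{n}.npy",allow_pickle=True).item()
def K(s):
    f=s["image"].shape[0]/2/np.tan(np.radians(s["vertical_fov"])/2)
    return np.array([[f,0,s["cx"]],[0,f,s["cy"]],[0,0,1.]])
def c2w(s,st=None):
    if "extrinsics" in s: return np.linalg.inv(s["extrinsics"])
    T=np.eye(4);T[:3,:3]=R.from_quat(st["tool_rot"]).as_matrix();T[:3,3]=st["tcp_pos"]
    return T@s["T_tool_cam"]
def rays(s,px,st=None):
    u=cv2.undistortPoints(np.array(px,float).reshape(-1,1,2),K(s),s["distortion"]).reshape(-1,2)
    d=np.c_[u[:,0],-u[:,1],-np.ones(len(u))]
    T=c2w(s,st); return T[:3,3],d@T[:3,:3].T
def plane(s,px,z,st=None):
    o,d=rays(s,px,st); return o+d*((z-o[2])/d[:,2])[:,None]
def depth(s,px,st=None):
    o,d=rays(s,px,st); px=np.atleast_2d(px).astype(int)
    return o+d*s["range_z"][px[:,1],px[:,0]][:,None]
def blobs(s,lo,hi,amin=30):
    m=cv2.inRange(cv2.cvtColor(s["image"],cv2.COLOR_BGR2HSV),np.array(lo),np.array(hi))
    c,_=cv2.findContours(m,cv2.RETR_EXTERNAL,cv2.CHAIN_APPROX_NONE)
    return [k for k in c if cv2.contourArea(k)>amin]
E
python3 - <<'E'
from h import *
for n in("top0","scene0"):
    s=load(n); 
    print(n,"depth bench etc",[depth(s,p).round(3).tolist() for p in ([(375,302),(330,300),(433,222)] if n=="top0" else [(237,258),(265,226),(300,200)])])
    for nm,lo,hi,z in (("blue",(105,120,60),(125,255,255),.056),("orange",(4,200,150),(14,255,255),.101)):
        for c in blobs(s,lo,hi,25):
            r=cv2.minAreaRect(c); b=plane(s,cv2.boxPoints(r),z)
            print(nm,np.round(r[0]),np.round(r[1]),plane(s,[r[0]],z).round(4),depth(s,[r[0]]).round(3),"yaw",np.degrees(np.arctan2(*(b[1]-b[0])[[1,0]])).round(1),np.linalg.norm(b[1]-b[0]).round(3),np.linalg.norm(b[2]-b[1]).round(3))
im=load("top0")["image"]
cv2.imwrite("pics/z1.png",cv2.resize(im[150:260,220:520],None,fx=2.6,fy=2.6,interpolation=cv2.INTER_CUBIC))
E
```

```text
top0 depth bench etc [[[0.35, -0.087, 0.011]], [[0.354, 0.008, 0.001]], [[0.508, -0.197, 0.101]]]
blue [515. 307.] [21. 24.] [[ 0.3397 -0.3673  0.056 ]] [[ 0.339 -0.373  0.038]] yaw -85.8 0.05 0.042
blue [511. 274.] [11. 24.] [[ 0.4057 -0.3626  0.056 ]] [[ 0.406 -0.368  0.04 ]] yaw -86.3 0.05 0.022
blue [ 65. 191.] [ 9. 14.] [[0.5847 0.5675 0.056 ]] [[0.579 0.551 0.088]] yaw -52.9 0.03 0.021
blue [330. 188.] [27. 24.] [[0.5847 0.0069 0.056 ]] [[0.587 0.007 0.045]] yaw -90.3 0.05 0.057
blue [302. 188.] [26. 25.] [[0.5861 0.0639 0.056 ]] [[0.589 0.065 0.041]] yaw -90.4 0.052 0.055
blue [274. 188.] [25. 27.] [[0.5875 0.1221 0.056 ]] [[0.589 0.123 0.047]] yaw 0.6 0.057 0.052
blue [246. 187.] [26. 25.] [[0.5889 0.1805 0.056 ]] [[0.591 0.182 0.046]] yaw -90.4 0.052 0.055
blue [ 80. 206.] [116.   8.] [[0.551  0.5328 0.056 ]] [[0.556 0.549 0.022]] yaw -87.7 0.017 0.248
blue [ 38. 200.] [134.  75.] [[0.5649 0.6261 0.056 ]] [[0.572 0.648 0.017]] yaw -91.1 0.169 0.286
blue [302.  52.] [35. 55.] [[0.8815 0.0647 0.056 ]] [[0.88  0.065 0.059]] yaw -90.6 0.119 0.079
orange [165. 312.] [19. 14.] [[0
[... 843 characters left out ...]
034
blue [405. 245.] [18. 23.] [[0.59   0.1788 0.056 ]] [[0.584 0.184 0.048]] yaw 92.9 0.06 0.056
blue [551. 182.] [130.  92.] [[0.5449 0.6525 0.056 ]] [[0.588 0.593 0.107]] yaw 124.8 0.462 0.41
blue [151.  62.] [12. 33.] [[-0.6133 -0.2064  0.056 ]] [[-0.708 -0.201  0.014]] yaw 91.3 0.124 0.103
blue [562.  48.] [34. 12.] [[-0.0864  1.2723  0.056 ]] [[-0.157  1.356  0.013]] yaw 131.8 0.122 0.132
blue [145.  39.] [31. 35.] [[-0.8387 -0.1943  0.056 ]] [[-0.732 -0.2    0.098]] yaw 94.1 0.148 0.325
blue [570.  33.] [24. 41.] [[-0.1836  1.4074  0.056 ]] [[-0.148  1.365  0.077]] yaw 87.5 0.217 0.257
blue [319.  17.] [38. 37.] [[-0.7474  0.5307  0.056 ]] [[-0.695  0.509  0.077]] yaw 95.0 0.192 0.429
```

View pics/z1.png

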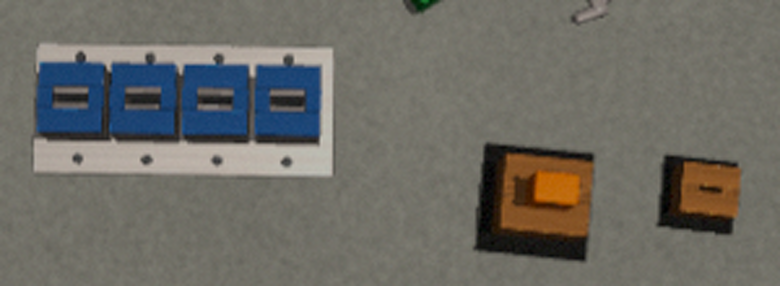

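Run:
```python
from h import *
from station import manip
for n,roi in(("top0",(405,200,455,250)),("scene0",(215,245,260,285))):
    s=load(n); x0,y0,x1,y1=roi
    hsv=cv2.cvtColor(s["image"],cv2.COLOR_BGR2HSV)
    o,d=rays(s,[(x,y) for y in range(480) for x in range(640)])
    P=(o+d*s["range_z"].reshape(-1,1)).reshape(480,640,3)
    sub=P[y0:y1,x0:x1]
    m=abs(sub[...,2]-.101)<.005
    yy,xx=np.nonzero(m); pts=sub[m]
    r=cv2.minAreaRect((pts[:,:2]*1000).astype(np.float32))
    print(n,m.sum(),"handle",pts.mean(0).round(4),r,"px",xx.mean()+x0,yy.mean()+y0)
    m=abs(sub[...,2]-.056)<.004; pts=sub[m]
    print("stand top",m.sum(),cv2.minAreaRect((pts[:,:2]*1000).astype(np.float32)))
    m=(P[...,2]>.052)&(P[...,2]<.06)&(P[...,1]>-.06)&(P[...,1]<.24)&(P[...,0]>.5)&(P[...,0]<.66)
    print("holder tops",m.sum(),cv2.minAreaRect((P[m][:,:2]*1000).astype(np.float32)))
    m=(P[...,2]>.003)&(P[...,2]<.062)&(P[...,1]>-.06)&(P[...,1]<.24)&(P[...,0]>.5)&(P[...,0]<.66)
    print("holder all",m.sum(),cv2.minAreaRect((P[m][:,:2]*1000).astype(np.float32)))
st=manip.sense(); print(R.from_quat(st["tool_rot"]).as_matrix().round(3))
```

```text
top0 193 handle [ 0.5084 -0.1985  0.1005] ((508.8603515625, -198.21112060546875), (33.92884826660156, 22.493072509765625), 83.82247924804688) px 433.92746113989637 221.94818652849742
stand top 662 ((508.60247802734375, -198.84315490722656), (71.29503631591797, 59.13465881347656), 84.03826141357422)
holder tops 2217 ((587.5587158203125, 93.48382568359375), (227.23910522460938, 58.188289642333984), 89.72986602783203)
holder all 5812 ((579.8170166015625, 89.90208435058594), (159.57090759277344, 299.69140625), 0.35924503207206726)
scene0 148 handle [ 0.5093 -0.1983  0.1008] ((507.23162841796875, -198.182861328125), (33.80358123779297, 27.541297912597656), 84.26671600341797) px 235.84459459459458 256.2635135135135
stand top 477 ((506.94610595703125, -198.16720581054688), (70.25432586669922, 65.08736419677734), 83.09601593017578)
holder tops 1638 ((586.5399780273438, 94.03931427001953), (229.6337890625, 61.96824645996094), 88.76097869873047)
holder all 4513 ((579.1513671875, 88.35202026367188), (157.08389282226562, 297.7301940917969), 0.5279114842414856)
[[-0.001  0.278  0.961]
 [-0.002  0.961 -0.278]
 [-1.    -0.002 -0.   ]]
```

```bash
python3 -m crank '[[0.0854,0,0,0.05,0.1395],[0.0854,0,0,0.05,0.1395],[0.0854,0,0,0.05,0.1395],[0.0854,0,0,0.05,0.1395],[0.0854,0,0,0.05,0.1395]]' 60; python3 -m crank '[[0.0854,0,0,0.05,0.1395],[0.0854,0,0,0.05,0.1395],[0.0854,0,0,0.05,0.1395],[0.0854,0,0,0.05,0.1395],[0.0854,0,0,0.05,0.1395]]' 60
```

```text
t: 0.65
tcp_pos: [0.3833, 0.469, 0.2309]
tool_rot: [0.335, 0.623, -0.334, 0.623]
force: [0.6, 0.6, -0.2]
finger_gap: 1.001
t: 1.15
tcp_pos: [0.4579, 0.2346, 0.2312]
tool_rot: [0.528, 0.471, -0.527, 0.471]
force: [0.4, -1.2, 0.6]
finger_gap: 1.0
```

```bash
python3 -m crank '[[0.0854,0,0.01,0.0425,0],[0.0854,0,0.01,0.0425,0],[0.0854,0,0.01,0.0425,0],[0.0854,0,0.01,0.0425,0],[0.0854,0,0.01,0.0425,0]]'; python3 -m crank '[[0.0854,0.01,0.01,0.0425,0],[0.0854,0.01,0.01,0.0425,0],[0.0854,0.01,0.01,0.0425,0],[0.0854,0.01,0.01,0.0425,0],[0.0854,0.01,0.01,0.0425,0]]'; python3 -m crank '[[0.0854,0,0,0,0],[0.0854,0,0,0,0]]'
python3 - <<'E'
from h import *
from station import manip,snapshot
st=manip.sense(); s=snapshot("wrist"); s["st"]=st; np.save("pics/w1.npy",s,allow_pickle=True); cv2.imwrite("pics/w1.png",s["image"])
print(st["tcp_pos"],st["force"],np.degrees(np.arctan2(*R.from_quat(st["tool_rot"]).as_matrix()[[1,0],1])))
o,d=rays(s,[(x,y) for y in range(480) for x in range(640)],st)
P=(o+d*s["range_z"].reshape(-1,1))
for nm,z,t in(("handle",.101,.005),("stand",.056,.004)):
    m=(abs(P[:,2]-z)<t)&(abs(P[:,0]-.508)<.05)&(abs(P[:,1]+.198)<.05)
    print(nm,m.sum(),cv2.minAreaRect((P[m][:,:2]*1000).astype(np.float32)),P[m][:,2].mean())
E
```

```text
t: 1.65
tcp_pos: [0.4838, 0.0183, 0.2313]
tool_rot: [0.526, 0.473, -0.526, 0.473]
force: [-0.6, 0.4, -0.3]
finger_gap: 0.996
t: 2.15
tcp_pos: [0.5111, -0.1983, 0.1807]
tool_rot: [0.526, 0.473, -0.526, 0.473]
force: [1.3, -0.6, 0.4]
finger_gap: 0.997
t: 2.35
tcp_pos: [0.5107, -0.1972, 0.1806]
tool_rot: [-0.526, -0.473, 0.526, -0.472]
force: [0.1, 0.8, -0.4]
finger_gap: 0.997
[ 0.51068281 -0.19720833  0.180633  ] [ 0.07148936  0.79736054 -0.36130158] -6.214406767382314
handle 2581 ((509.4527282714844, -198.47308349609375), (34.44498825073242, 23.917573928833008), 84.31396484375) 0.10170998677428741
stand 6421 ((509.72698974609375, -198.75244140625), (70.4023208618164, 59.97031784057617), 83.89901733398438) 0.05693807855910028
```

View pics/w1.png

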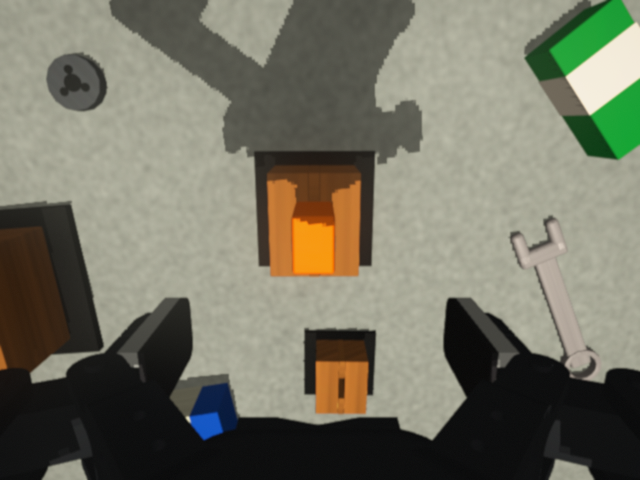

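```bash
python3 -m crank '[[0.0854,0.03,-0.001,0.0014,0],[0.0854,0.03,0,0,0],[0.0854,0.03,0,0,0],[0.0854,0.02,0,0,0],[0.0854,0.007,0,0,0]]' 60; python3 -m crank '[[0.02,0,0,0,0],[0.02,0,0,0,0],[0.02,0,0,0,0],[0.02,0,0,0,0],[0.02,0,0,0,0]]' 60;  python3 -m crank '[[0.02,0,0,0,0],[0.02,0,0,0,0]]' 60
```

```text
t: 2.9
tcp_pos: [0.5088, -0.1952, 0.0628]
tool_rot: [-0.525, -0.475, 0.526, -0.472]
force: [-0.7, -0.9, -0.2]
finger_gap: 1.005
t: 3.4
tcp_pos: [0.5097, -0.1979, 0.0655]
tool_rot: [-0.525, -0.473, 0.526, -0.473]
force: [-2.3, -0.4, 5.1]
finger_gap: 0.273
t: 3.6
tcp_pos: [0.5097, -0.1979, 0.0655]
tool_rot: [-0.526, -0.473, 0.526, -0.473]
force: [-3.0, 0.7, 5.4]
finger_gap: 0.275
```

```bash
python3 -m crank '[[0.02,-0.01,0,0,0],[0.02,-0.01,0,0,0],[0.02,-0.02,0,0,0],[0.02,-0.02,0,0,0],[0.02,-0.02,0,0,0]]' 80;  python3 -m crank '[[0.02,-0.02,0,0,0],[0.02,-0.01,0,0,0],[0.02,0,0,0,0],[0.02,0,0,0,0]]'
python3 - <<'E'
from h import *
from station import manip,snapshot
st=manip.sense(); s=snapshot("wrist"); s["st"]=st; np.save("pics/w2.npy",s,allow_pickle=True); cv2.imwrite("pics/w2.png",s["image"])
s=snapshot("scene");cv2.imwrite("pics/s2.png",s["image"][100:340,130:450].repeat(2,0).repeat(2,1))
print(st["tcp_pos"],st["force"],st["ft_torque"],st["finger_gap"])
E
```

```text
t: 4.1
tcp_pos: [0.5103, -0.1979, 0.1459]
tool_rot: [0.526, 0.472, -0.526, 0.473]
force: [0.3, 0.2, -0.8]
finger_gap: 0.272
t: 4.5
tcp_pos: [0.5098, -0.1976, 0.1742]
tool_rot: [-0.526, -0.473, 0.526, -0.473]
force: [-0.8, 0.1, -0.7]
finger_gap: 0.273
[ 0.50981922 -0.19763618  0.17419049] [-0.80319732  0.14641303 -0.6739894 ] [-0.01565796  0.01313967 -0.04435137] 0.2726732637889465
```

View pics/w2.png

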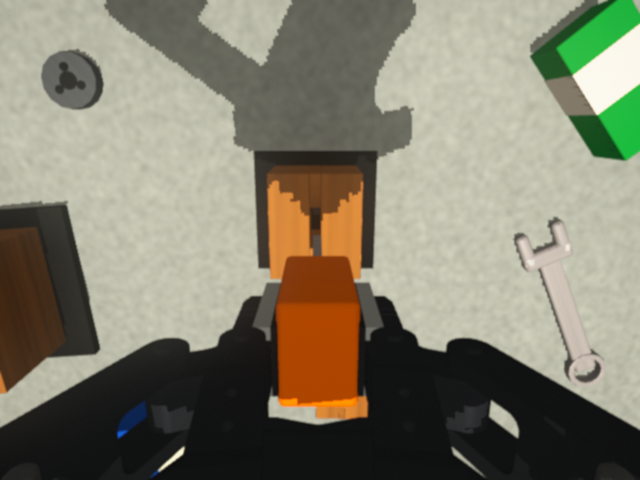

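View pics/s2.png

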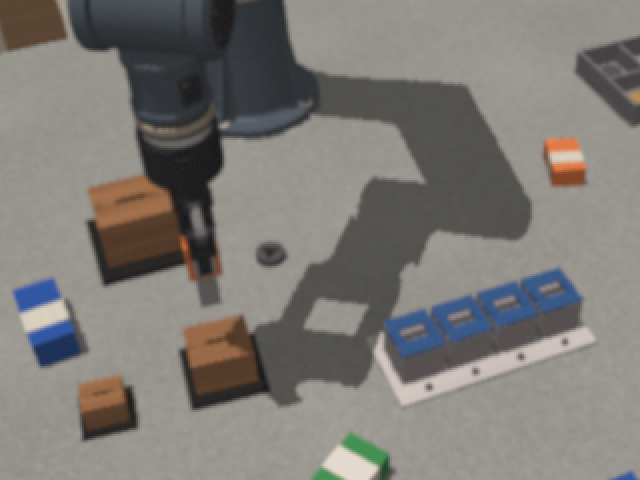

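```bash
python3 -m crank '[[0.02,-0.025,0.011,-0.041,0],[0.02,-0.025,0.011,-0.041,0],[0.02,-0.025,0.011,-0.041,0],[0.02,-0.025,0.011,-0.041,0],[0.02,-0.025,0.011,-0.041,0]]' 80;  python3 -m crank '[[0.02,0,0,0,-0.084],[0.02,0,0,0,0],[0.02,0,0,0,0]]'
cat > look.py <<'E'
import sys
from h import *
from station import manip,snapshot
n=sys.argv[1]
st=manip.sense(); s=snapshot("wrist"); s["st"]=st; np.save(f"pics/{n}.npy",s,allow_pickle=True); cv2.imwrite(f"pics/{n}.png",s["image"])
print(st["tcp_pos"],st["force"],st["ft_torque"],"heading",np.degrees(np.arctan2(*R.from_quat(st["tool_rot"]).as_matrix()[[1,0],1])))
E
python3 look.py w3
```

```text
t: 5.1
tcp_pos: [0.5863, 0.0019, 0.299]
tool_rot: [-0.525, -0.473, 0.526, -0.472]
force: [0.5, -0.5, -0.8]
finger_gap: 0.271
t: 5.4
tcp_pos: [0.5855, 0.0001, 0.2977]
tool_rot: [-0.505, -0.495, 0.507, -0.493]
force: [0.4, 0.1, -1.5]
finger_gap: 0.269
[5.85481483e-01 1.16922898e-04 2.97734122e-01] [ 0.37261443  0.14319578 -1.49015202] [0.00751355 0.04430355 0.04571745] heading -1.3568056408202085
```

View pics/w3.png

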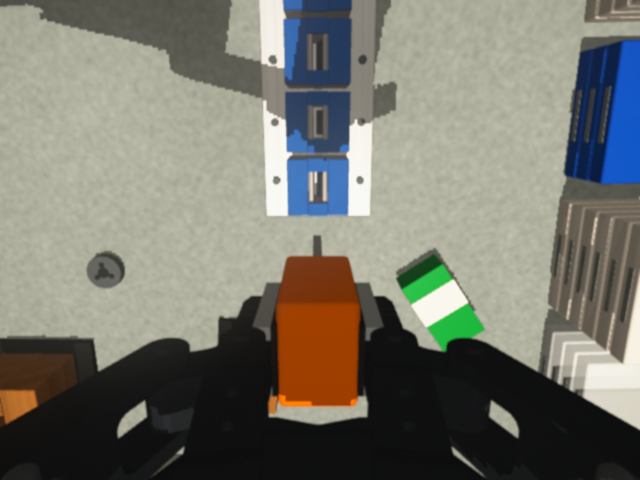

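Run:
```python
from h import *
s=load("w3");st=s["st"]
hsv=cv2.cvtColor(s["image"],cv2.COLOR_BGR2HSV)
blue=cv2.inRange(hsv,np.array((100,120,30)),np.array((125,255,255)))
m=blue.copy();m[:,:280]=0;m[:,356:]=0
# holes: contours inside
c,h=cv2.findContours(m[:225],cv2.RETR_CCOMP,cv2.CHAIN_APPROX_NONE)
for k,hh in zip(c,h[0]):
    a=cv2.contourArea(k)
    if a<100: continue
    r=cv2.minAreaRect(k); b=plane(s,cv2.boxPoints(r),.056,st)
    x,y,w,hh2=cv2.boundingRect(k)
    mid=plane(s,[(x+(w-1)/2,y+(hh2-1)/2)],.056,st)[0]
    print("hole" if hh[3]>=0 else "block",a,(x,y,w,hh2),mid.round(4),[np.linalg.norm(b[1]-b[0]).round(4),np.linalg.norm(b[2]-b[1]).round(4)],r[2])
z=s["image"][0:230,270:370]
cv2.imwrite("pics/z3.png",cv2.resize(z,None,fx=2.6,fy=2.6,interpolation=cv2.INTER_CUBIC))
print(depth(s,[(300,180),(300,120),(300,50),(318,175),(316,240),(316,236)],st).round(4))
```

```text
block 3197.5 (288, 158, 60, 57) [0.5868 0.0073 0.056 ] [np.float64(0.0518), np.float64(0.0534)] 0.0
hole 709.5 (306, 170, 24, 34) [0.5868 0.0068 0.056 ] [np.float64(0.0305), np.float64(0.021)] 0.0
block 414.5 (287, 127, 29, 25) [0.573  0.0499 0.056 ] [np.float64(0.0249), np.float64(0.0209)] 90.0
block 1480.0 (287, 92, 62, 48) [0.5883 0.0697 0.056 ] [np.float64(0.053), np.float64(0.0399)] 90.0
block 4062.0 (284, 18, 66, 66) [0.5887 0.1228 0.056 ] [np.float64(0.0542), np.float64(0.0511)] 90.0
hole 937.5 (304, 31, 26, 41) [0.5887 0.1224 0.056 ] [np.float64(0.0315), np.float64(0.021)] 0.0
block 608.0 (284, 0, 67, 11) [0.59   0.1577 0.056 ] [np.float64(0.0544), np.float64(0.0075)] 90.0
[[0.571  0.0135 0.058 ]
 [0.5727 0.0663 0.0569]
 [0.5747 0.1237 0.0552]
 [0.5874 0.0151 0.0379]
 [0.5865 0.0101 0.2479]
 [0.5865 0.01   0.2403]]
```

View pics/z3.png

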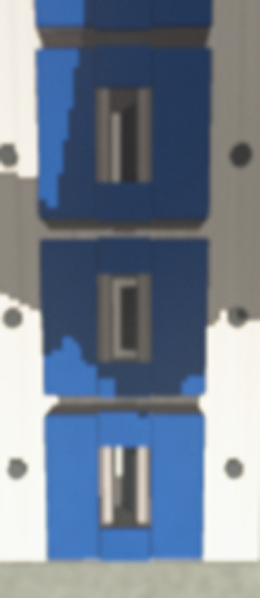

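Run:
```python
from h import *
s=load("w3");st=s["st"]
Rt=R.from_quat(st["tool_rot"]).as_matrix()
for r in (238,243,248,253):
    row=s["range_z"][r,300:336]; 
    c=np.nonzero((row>0)&(row<.3))[0]+300
    print(r,c.min(),c.max(),s["image"][r,c.min():c.max()+1].mean(1).round().tolist(), end=' ')
    mid=(c.min()+c.max())/2
    o,d=rays(s,[(mid,r)],st); p=(o+d*row[c-300].mean())[0]; print(row[c-300].mean().round(4),p.round(4), "tool",((p-st["tcp_pos"])@Rt).round(4))
```

```text
238 313 320 [117.0, 82.0, 77.0, 77.0, 76.0, 76.0, 78.0, 101.0] 0.2038 [0.5868 0.0103 0.2449] tool [ 0.0528  0.0012 -0.0102]
243 313 321 [113.0, 81.0, 75.0, 75.0, 76.0, 76.0, 77.0, 91.0, 128.0] 0.1958 [0.587  0.0102 0.2533] tool [ 0.0445  0.0015 -0.0101]
248 313 321 [105.0, 78.0, 74.0, 75.0, 75.0, 74.0, 74.0, 85.0, 120.0] 0.1882 [0.5871 0.0101 0.2611] tool [ 0.0366  0.0015 -0.01  ]
253 313 321 [105.0, 78.0, 74.0, 73.0, 73.0, 73.0, 73.0, 77.0, 108.0] 0.1808 [0.5871 0.0102 0.2688] tool [ 0.029   0.0015 -0.0101]
```

```bash
python3 -m crank '[[0.02,0.04,0,-0.0078,0],[0.02,0.04,0,0,0],[0.02,0.04,0,0,0],[0.02,0.03,0,0,0],[0.02,0.02,0,0,0]]' 80;  python3 -m crank '[[0.02,0.004,0,0,0],[0.02,0,0,0,0],[0.02,0,0,0,0]]'
python3 look.py w4
python3 - <<'E'
import cv2
z=cv2.imread("pics/w4.png")[100:320,200:440]
cv2.imwrite("pics/z4.png",cv2.resize(z,None,fx=2.5,fy=2.5,interpolation=cv2.INTER_CUBIC))
E
```

```text
t: 5.95
tcp_pos: [0.5842, 0.007, 0.1257]
tool_rot: [-0.505, -0.495, 0.508, -0.492]
force: [0.0, 0.1, -1.2]
finger_gap: 0.269
t: 6.25
tcp_pos: [0.5874, 0.0073, 0.1262]
tool_rot: [0.506, 0.494, -0.505, 0.495]
force: [0.2, 0.2, -0.3]
finger_gap: 0.269
[0.58736936 0.00733256 0.12617259] [ 0.21433566  0.22816333 -0.34891071] [-0.01962405  0.04357975 -0.01559289] heading -1.3311305270031097
```

View pics/z4.png

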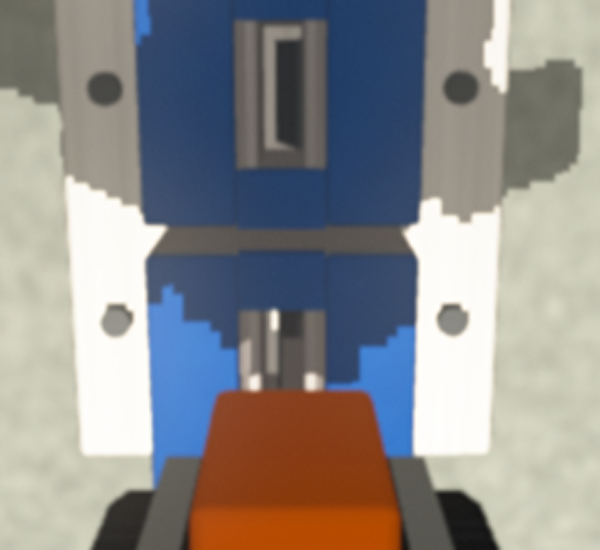

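```bash
python3 -m crank '[[0.02,0.004,-0.0019,0,0],[0.02,0.003,0,0,0],[0.02,0,0,0,0]]';python3 -m crank '[[0.02,0.003,0,0,0],[0.02,0.002,0,0,0]]';python3 -m crank '[[0.02,0.002,0,0,0],[0.02,0.002,0,0,0]]'
```

```text
t: 6.6
tcp_pos: [0.5844, 0.0082, 0.1183]
tool_rot: [-0.505, -0.495, 0.506, -0.494]
force: [0.1, -0.8, -0.9]
finger_gap: 0.27
t: 6.8
tcp_pos: [0.5847, 0.0081, 0.1132]
tool_rot: [0.505, 0.494, -0.505, 0.495]
force: [-0.2, 1.1, -1.3]
finger_gap: 0.271
t: 7.0
tcp_pos: [0.5847, 0.008, 0.1091]
tool_rot: [-0.505, -0.494, 0.505, -0.494]
force: [-0.1, -0.8, -1.3]
finger_gap: 0.272
```

```bash
python3 -m crank '[[0.02,0.0015,0,0,0],[0.02,0,-0.0015,0,0],[0.02,0,0,0,0]]';python3 -m crank '[[0.02,0,-0.001,0,0],[0.02,0,0,0,0]]'
```

```text
t: 7.3
tcp_pos: [0.5829, 0.0081, 0.1077]
tool_rot: [-0.505, -0.495, 0.506, -0.494]
force: [0.2, 0.6, -0.6]
finger_gap: 0.273
t: 7.5
tcp_pos: [0.5826, 0.0081, 0.108]
tool_rot: [0.506, 0.494, -0.505, 0.495]
force: [0.5, -0.5, -0.9]
finger_gap: 0.275
```

```bash
python3 -m crank '[[0.02,0,0.0025,0,0],[0.02,0,0.0015,0,0],[0.02,0,0,0,0]]';python3 -m crank '[[0.02,0,0.001,0,0],[0.02,0,0,0,0]]'
```

```text
t: 7.8
tcp_pos: [0.5865, 0.008, 0.1079]
tool_rot: [0.505, 0.494, -0.505, 0.495]
force: [-0.1, -0.2, 0.2]
finger_gap: 0.27
t: 8.0
tcp_pos: [0.5873, 0.008, 0.1078]
tool_rot: [-0.505, -0.494, 0.505, -0.494]
force: [0.3, -0.2, -1.5]
finger_gap: 0.272
```

```bash
python3 -m crank '[[0.02,0,-0.0024,0,0],[0.02,0.0015,0,0,0],[0.02,0.0015,0,0,0]]';python3 -m crank '[[0.02,0.0015,0,0,0],[0.02,0,0,0,0]]';python3 -m crank '[[0.02,0.0015,0,0,0],[0.02,0,0,0,0]]';python3 -m crank '[[0.02,0.0015,0,0,0],[0.02,0,0,0,0]]'
```

```text
t: 8.3
tcp_pos: [0.5846, 0.0081, 0.1047]
tool_rot: [-0.505, -0.495, 0.506, -0.494]
force: [0.4, -0.2, -1.7]
finger_gap: 0.27
t: 8.5
tcp_pos: [0.5847, 0.008, 0.103]
tool_rot: [-0.505, -0.495, 0.506, -0.494]
force: [0.5, 1.0, -0.5]
finger_gap: 0.273
t: 8.7
tcp_pos: [0.5848, 0.0081, 0.1016]
tool_rot: [-0.505, -0.495, 0.506, -0.494]
force: [-0.2, -0.6, -0.3]
finger_gap: 0.274
t: 8.9
tcp_pos: [0.5847, 0.0081, 0.1001]
tool_rot: [-0.505, -0.495, 0.506, -0.494]
force: [-0.1, 0.2, -1.4]
finger_gap: 0.269
```

```bash
for i in 1; do :; done; python3 -m crank '[[0.02,0.0015,0,0,0],[0.02,0,0,0,0]]';python3 -m crank '[[0.02,0.0015,0,0,0],[0.02,0,0,0,0]]'; python3 -m crank '[[0.02,0.001,0,0,0],[0.02,0,0,0,0]]'
```

```text
t: 9.1
tcp_pos: [0.5846, 0.0081, 0.0986]
tool_rot: [-0.505, -0.495, 0.506, -0.494]
force: [-0.6, -0.6, -0.8]
finger_gap: 0.263
t: 9.3
tcp_pos: [0.5843, 0.0081, 0.0971]
tool_rot: [-0.505, -0.495, 0.506, -0.494]
force: [-1.3, -0.6, -0.2]
finger_gap: 0.269
t: 9.5
tcp_pos: [0.5842, 0.0081, 0.0961]
tool_rot: [-0.505, -0.495, 0.506, -0.494]
force: [-1.7, -0.3, -0.2]
finger_gap: 0.272
```

```bash
python3 -m crank '[[0.02,0.001,0,0,0],[0.02,0,0,0,0]]';python3 -m crank '[[0.02,0.001,0,0,0],[0.02,0,0,0,0]]'
```

```text
t: 9.7
tcp_pos: [0.5841, 0.0082, 0.0952]
tool_rot: [-0.505, -0.495, 0.506, -0.494]
force: [-3.2, -0.4, 1.8]
finger_gap: 0.271
t: 9.9
tcp_pos: [0.5839, 0.0082, 0.0941]
tool_rot: [-0.505, -0.495, 0.506, -0.494]
force: [-4.3, 0.3, 2.4]
finger_gap: 0.273
```

```bash
python3 -m crank '[[0.02,0,-0.0012,0,0],[0.02,0,0,0,0]]';python3 -m crank '[[0.02,0.001,0,0,0],[0.02,0,0,0,0]]'
```

```text
t: 10.1
tcp_pos: [0.5837, 0.0081, 0.0942]
tool_rot: [0.506, 0.494, -0.505, 0.494]
force: [-2.6, -0.3, 1.0]
finger_gap: 0.27
t: 10.3
tcp_pos: [0.5835, 0.0081, 0.0932]
tool_rot: [-0.505, -0.495, 0.506, -0.494]
force: [-2.5, -0.4, 2.2]
finger_gap: 0.276
```

```bash
python3 -m crank '[[0.02,0,-0.001,0,0],[0.02,0,0,0,0]]';python3 -m crank '[[0.02,0.001,0,0,0],[0.02,0,0,0,0]]';python3 -m crank '[[0.02,0.001,0,0,0],[0.02,0,0,0,0]]'
```

```text
t: 10.5
tcp_pos: [0.5833, 0.008, 0.0933]
tool_rot: [0.506, 0.494, -0.505, 0.495]
force: [-1.8, 0.8, 0.6]
finger_gap: 0.271
t: 10.7
tcp_pos: [0.583, 0.008, 0.0923]
tool_rot: [0.506, 0.494, -0.505, 0.495]
force: [-2.1, 0.2, 1.0]
finger_gap: 0.272
t: 10.9
tcp_pos: [0.5828, 0.008, 0.0912]
tool_rot: [0.506, 0.494, -0.505, 0.495]
force: [-2.2, 0.0, 0.5]
finger_gap: 0.268
```

```bash
python3 -m crank '[[0.02,0.001,-0.0004,0,0],[0.02,0,0,0,0]]';python3 -m crank '[[0.02,0.001,0,0,0],[0.02,0,0,0,0]]';python3 -m crank '[[0.02,0.001,0,0,0],[0.02,0,0,0,0]]'
```

```text
t: 11.1
tcp_pos: [0.5827, 0.008, 0.0906]
tool_rot: [0.506, 0.494, -0.505, 0.495]
force: [-1.0, 0.7, 2.1]
finger_gap: 0.267
t: 11.3
tcp_pos: [0.5827, 0.008, 0.0901]
tool_rot: [0.506, 0.494, -0.505, 0.495]
force: [-2.8, -0.5, 6.2]
finger_gap: 0.271
t: 11.5
tcp_pos: [0.5827, 0.008, 0.0897]
tool_rot: [0.506, 0.494, -0.505, 0.495]
force: [-3.0, -0.1, 8.5]
finger_gap: 0.267
```

```bash
python3 -m crank '[[0.02,0.001,0,0,0],[0.02,0,0,0,0]]';python3 -m crank '[[0.02,0.001,0,0,0],[0.02,0,0,0,0]]';python3 -m crank '[[0.02,0.0015,0,0,0],[0.02,0,0,0,0]]'
```

```text
t: 11.7
tcp_pos: [0.5827, 0.008, 0.0892]
tool_rot: [0.506, 0.494, -0.505, 0.495]
force: [-3.1, 0.7, 13.2]
finger_gap: 0.272
t: 11.9
tcp_pos: [0.5827, 0.008, 0.0888]
tool_rot: [0.506, 0.494, -0.505, 0.495]
force: [-4.8, -0.1, 16.3]
finger_gap: 0.272
t: 12.1
tcp_pos: [0.5828, 0.008, 0.088]
tool_rot: [0.506, 0.494, -0.505, 0.495]
force: [-5.2, 0.7, 20.5]
finger_gap: 0.269
```

```bash
python3 -m crank '[[0.02,-0.003,0,0,0],[0.02,-0.002,0,0,0],[0.02,0,0,0,0]]';python3 -m crank '[[0.02,-0.003,0,0,0],[0.02,-0.003,0,0,0],[0.02,-0.004,0,0,0],[0.02,0,0,0,0]]'
```

```text
t: 12.4
tcp_pos: [0.5826, 0.008, 0.0883]
tool_rot: [0.506, 0.494, -0.505, 0.494]
force: [2.9, -0.1, -12.0]
finger_gap: 0.269
t: 12.8
tcp_pos: [0.5828, 0.008, 0.1015]
tool_rot: [0.506, 0.494, -0.505, 0.495]
force: [0.1, -0.2, -1.1]
finger_gap: 0.272
```

```bash
python3 -m crank '[[0.02,-0.015,0,0,0],[0.02,-0.012,0,0,0],[0.02,0,0,-0.0289,0],[0.02,0,0,-0.0289,0],[0.02,0,0,0,0]]';python3 -m crank '[[0.02,0,0,0,0]]'; python3 look.py w5;python3 - <<'E'
import cv2
z=cv2.imread("pics/w5.png")[100:320,200:440]
cv2.imwrite("pics/z5.png",cv2.resize(z,None,fx=2.5,fy=2.5,interpolation=cv2.INTER_CUBIC))
from h import *
for n in("w2","w3","w4","w5"):
    s=load(n); st=s["st"];Rt=R.from_quat(st["tool_rot"]).as_matrix()
    print(n,[((depth(s,[p],st)[0]-st["tcp_pos"])@Rt).round(4).tolist() for p in((318,300),(318,350),(300,350))])
E
```

```text
t: 13.3
tcp_pos: [0.5828, 0.0688, 0.1278]
tool_rot: [0.505, 0.496, -0.504, 0.495]
force: [-0.9, -0.6, -0.4]
finger_gap: 0.27
t: 13.4
tcp_pos: [0.5832, 0.0664, 0.1274]
tool_rot: [-0.505, -0.495, 0.505, -0.495]
force: [0.1, -0.2, -1.0]
finger_gap: 0.271
[0.58317856 0.06635694 0.12744954] [ 0.09086238 -0.16719829 -1.01269888] [-0.03483369 -0.01130398 -0.0072637 ] heading -1.1566446547204419
w2 [[-0.0328, 0.0018, -0.0159], [-0.0369, 0.0018, -0.0024], [-0.0362, -0.0033, -0.002]]
w3 [[-0.034, 0.0017, -0.0163], [-0.0357, 0.0017, -0.0015], [-0.0365, -0.0034, -0.002]]
w4 [[-0.0335, 0.0018, -0.016], [-0.0368, 0.0017, -0.0022], [-0.0368, -0.0034, -0.0022]]
w5 [[-0.0347, 0.0017, -0.0166], [-0.0367, 0.0017, -0.0021], [-0.037, -0.0034, -0.0023]]
```

View pics/z5.png

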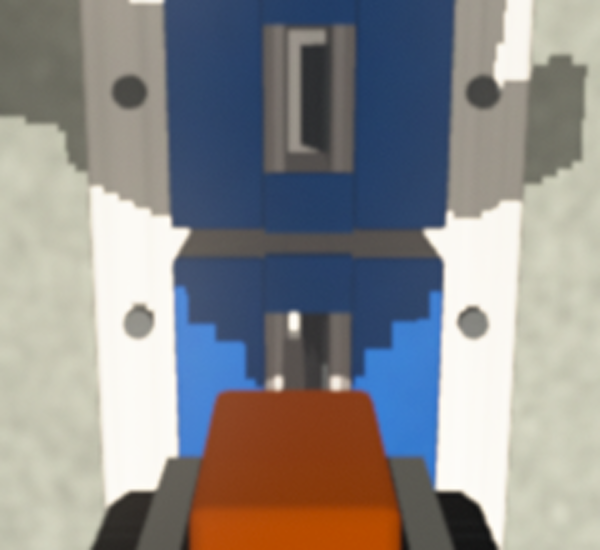

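```bash
python3 -m crank '[[0.02,0.007,0.0013,0,0],[0.02,0.005,0,0,0],[0.02,0.004,0,0,0],[0.02,0,0,0,0]]';python3 -m crank '[[0.02,0.003,0,0,0],[0.02,0.003,0,0,0],[0.02,0,0,0,0]]'
```

```text
t: 13.85
tcp_pos: [0.5842, 0.0653, 0.1097]
tool_rot: [-0.505, -0.495, 0.506, -0.494]
force: [0.7, 0.7, -0.7]
finger_gap: 0.268
t: 14.15
tcp_pos: [0.5845, 0.0659, 0.1044]
tool_rot: [-0.505, -0.495, 0.506, -0.494]
force: [0.3, 0.1, -0.5]
finger_gap: 0.267
```

```bash
python3 -m crank '[[0.02,0.002,0,0,0],[0.02,0.002,0,0,0],[0.02,0,0,0,0]]';python3 -m crank '[[0.02,0.0015,0,0,0],[0.02,0,0,0,0]]';python3 -m crank '[[0.02,0.0015,0,0,0],[0.02,0,0,0,0]]'
```

```text
t: 14.45
tcp_pos: [0.5846, 0.0659, 0.1006]
tool_rot: [-0.505, -0.495, 0.506, -0.494]
force: [-0.0, -0.4, -0.5]
finger_gap: 0.265
t: 14.65
tcp_pos: [0.5847, 0.0659, 0.0992]
tool_rot: [-0.505, -0.495, 0.506, -0.494]
force: [-0.4, -0.4, -0.8]
finger_gap: 0.275
t: 14.85
tcp_pos: [0.5847, 0.0658, 0.0976]
tool_rot: [-0.505, -0.495, 0.506, -0.494]
force: [0.6, -0.1, -1.0]
finger_gap: 0.267
```

```bash
python3 -m crank '[[0.02,0.0015,0,0,0],[0.02,0,0,0,0]]';python3 -m crank '[[0.02,0.0015,0,0,0],[0.02,0,0,0,0]]'
```

```text
t: 15.05
tcp_pos: [0.5847, 0.0659, 0.0961]
tool_rot: [-0.505, -0.495, 0.506, -0.494]
force: [-0.6, -0.4, -0.2]
finger_gap: 0.271
t: 15.25
tcp_pos: [0.5846, 0.0659, 0.0946]
tool_rot: [-0.505, -0.495, 0.506, -0.494]
force: [0.2, 1.1, -1.1]
finger_gap: 0.269
```

```bash
python3 -m crank '[[0.02,0.0015,-0.0005,0,0],[0.02,0,0,0,0]]';python3 -m crank '[[0.02,0.001,0,0,0],[0.02,0,0,0,0]]';python3 -m crank '[[0.02,0.001,0,0,0],[0.02,0,0,0,0]]'
```

```text
t: 15.45
tcp_pos: [0.5841, 0.0659, 0.0931]
tool_rot: [-0.505, -0.495, 0.506, -0.494]
force: [-0.0, 1.1, -0.1]
finger_gap: 0.268
t: 15.65
tcp_pos: [0.5842, 0.0659, 0.0922]
tool_rot: [-0.505, -0.495, 0.506, -0.494]
force: [-0.4, 0.6, -0.4]
finger_gap: 0.27
t: 15.85
tcp_pos: [0.5842, 0.0659, 0.0912]
tool_rot: [-0.505, -0.495, 0.506, -0.494]
force: [-0.4, 0.4, -1.1]
finger_gap: 0.271
```

```bash
python3 -m crank '[[0.02,0.001,0,0,0],[0.02,0,0,0,0]]';python3 -m crank '[[0.02,0.001,0,0,0],[0.02,0,0,0,0]]'
```

```text
t: 16.05
tcp_pos: [0.5842, 0.0659, 0.0902]
tool_rot: [-0.505, -0.495, 0.506, -0.494]
force: [-0.3, -0.0, -0.6]
finger_gap: 0.273
t: 16.25
tcp_pos: [0.5842, 0.0659, 0.0891]
tool_rot: [-0.505, -0.495, 0.506, -0.494]
force: [-1.4, 0.5, -0.6]
finger_gap: 0.272
```

Depth 26 mm with hardly any resistance; on to 32 mm.

```bash
python3 -m crank '[[0.02,0.001,0,0,0],[0.02,0,0,0,0]]';python3 -m crank '[[0.02,0.001,0,0,0],[0.02,0,0,0,0]]';python3 -m crank '[[0.02,0.001,0,0,0],[0.02,0,0,0,0]]'
```

```text
t: 16.45
tcp_pos: [0.5842, 0.0659, 0.0882]
tool_rot: [-0.505, -0.495, 0.506, -0.494]
force: [-0.5, 0.0, -1.0]
finger_gap: 0.269
t: 16.65
tcp_pos: [0.5842, 0.0659, 0.0872]
tool_rot: [-0.505, -0.495, 0.506, -0.494]
force: [-0.8, 0.9, -1.7]
finger_gap: 0.274
t: 16.85
tcp_pos: [0.5842, 0.0659, 0.0862]
tool_rot: [-0.505, -0.495, 0.506, -0.494]
force: [0.2, -0.6, 0.0]
finger_gap: 0.274
```

```bash
python3 -m crank '[[0.02,0.001,0,0,0],[0.02,0,0,0,0]]';python3 -m crank '[[0.02,0.0015,0,0,0],[0.02,0,0,0,0]]';python3 -m crank '[[0.02,0.0015,0,0,0],[0.02,0,0,0,0]]'
```

```text
t: 17.05
tcp_pos: [0.5842, 0.0659, 0.0852]
tool_rot: [-0.505, -0.495, 0.506, -0.494]
force: [0.5, -0.1, -0.2]
finger_gap: 0.269
t: 17.25
tcp_pos: [0.5841, 0.0659, 0.0836]
tool_rot: [-0.505, -0.495, 0.506, -0.494]
force: [0.7, 0.3, -0.2]
finger_gap: 0.273
t: 17.45
tcp_pos: [0.5842, 0.0658, 0.0821]
tool_rot: [-0.505, -0.495, 0.506, -0.494]
force: [-0.0, 0.1, -0.6]
finger_gap: 0.271
```

```bash
python3 -m crank '[[0.02,-0.015,0,0,0],[0.02,-0.015,0,0,0],[0.02,-0.015,0,0,0],[0.02,0,0,-0.029,0],[0.02,0,0,-0.029,0]]';python3 -m crank '[[0.02,0,0,0,0],[0.02,0,0,0,0]]'; python3 look.py w6;python3 - <<'E'
import cv2
z=cv2.imread("pics/w6.png")[100:320,200:440]
cv2.imwrite("pics/z6.png",cv2.resize(z,None,fx=2.5,fy=2.5,interpolation=cv2.INTER_CUBIC))
E
```

```text
t: 17.95
tcp_pos: [0.5864, 0.1237, 0.1282]
tool_rot: [0.507, 0.493, -0.506, 0.494]
force: [-0.2, 1.3, -0.5]
finger_gap: 0.268
t: 18.15
tcp_pos: [0.5854, 0.1243, 0.1273]
tool_rot: [-0.505, -0.495, 0.505, -0.495]
force: [0.4, 0.4, -0.7]
finger_gap: 0.265
[0.58544902 0.1242797  0.12727864] [ 0.40093977  0.38491618 -0.67660877] [-0.07839677 -0.04857415 -0.03917109] heading -1.1598433895948725
```

View pics/z6.png

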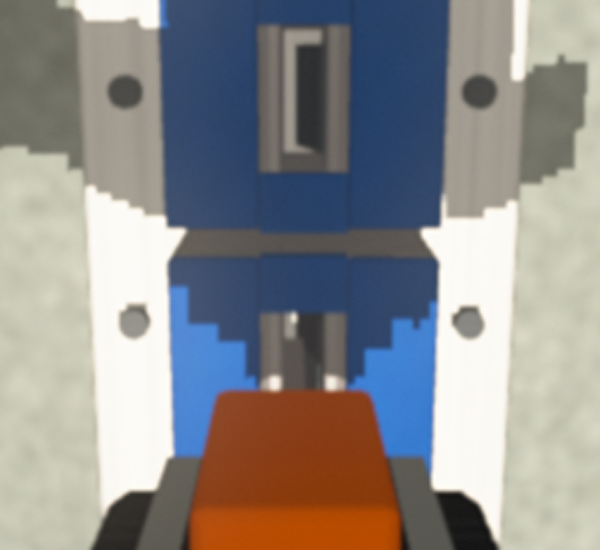

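```bash
python3 -m crank '[[0.02,0.007,0.0004,0.0004,0],[0.02,0.005,0,0,0],[0.02,0.004,0,0,0],[0.02,0,0,0,0]]';python3 -m crank '[[0.02,0.003,0,0,0],[0.02,0.003,0,0,0],[0.02,0.002,0,0,0],[0.02,0,0,0,0]]'
```

```text
t: 18.6
tcp_pos: [0.5854, 0.1229, 0.1102]
tool_rot: [-0.505, -0.495, 0.506, -0.494]
force: [-0.6, 0.4, -1.3]
finger_gap: 0.272
t: 19.0
tcp_pos: [0.5857, 0.1235, 0.103]
tool_rot: [-0.505, -0.495, 0.506, -0.494]
force: [0.2, 0.1, -1.2]
finger_gap: 0.271
```

```bash
python3 -m crank '[[0.02,0.002,0,0,0],[0.02,0.0015,0,0,0],[0.02,0,0,0,0]]';python3 -m crank '[[0.02,0.0015,0,0,0],[0.02,0,0,0,0]]';python3 -m crank '[[0.02,0.0015,0,0,0],[0.02,0,0,0,0]]'
```

```text
t: 19.3
tcp_pos: [0.5858, 0.1235, 0.0996]
tool_rot: [-0.505, -0.495, 0.506, -0.494]
force: [0.5, 0.6, -0.4]
finger_gap: 0.268
t: 19.5
tcp_pos: [0.5859, 0.1234, 0.0982]
tool_rot: [-0.505, -0.495, 0.506, -0.494]
force: [-0.3, -0.4, -0.4]
finger_gap: 0.27
t: 19.7
tcp_pos: [0.5858, 0.1234, 0.0966]
tool_rot: [-0.505, -0.495, 0.506, -0.494]
force: [-0.7, -0.1, -1.1]
finger_gap: 0.267
```

```bash
python3 -m crank '[[0.02,0.001,-0.0006,0,0],[0.02,0,0,0,0]]';python3 -m crank '[[0.02,0.001,0,0,0],[0.02,0,0,0,0]]';python3 -m crank '[[0.02,0.001,0,0,0],[0.02,0,0,0,0]]'
```

```text
t: 19.9
tcp_pos: [0.5852, 0.1235, 0.0957]
tool_rot: [-0.505, -0.495, 0.506, -0.494]
force: [-0.4, -0.7, -1.4]
finger_gap: 0.269
t: 20.1
tcp_pos: [0.5853, 0.1234, 0.0947]
tool_rot: [-0.505, -0.495, 0.506, -0.494]
force: [0.1, -0.4, -0.5]
finger_gap: 0.275
t: 20.3
tcp_pos: [0.5853, 0.1235, 0.0937]
tool_rot: [-0.505, -0.495, 0.506, -0.494]
force: [-0.0, -0.7, -1.8]
finger_gap: 0.271
```

```bash
python3 -m crank '[[0.02,0.001,0,0,0],[0.02,0,0,0,0]]';python3 -m crank '[[0.02,0.001,0,0,0],[0.02,0,0,0,0]]'
```

```text
t: 20.5
tcp_pos: [0.5853, 0.1235, 0.0927]
tool_rot: [-0.505, -0.495, 0.506, -0.494]
force: [-0.6, -0.0, -1.1]
finger_gap: 0.271
t: 20.7
tcp_pos: [0.5852, 0.1235, 0.0917]
tool_rot: [-0.505, -0.495, 0.506, -0.494]
force: [-0.6, -1.0, -1.1]
finger_gap: 0.269
```

```bash
python3 -m crank '[[0.02,0.001,0,0,0],[0.02,0,0,0,0]]';python3 -m crank '[[0.02,0.001,0,0,0],[0.02,0,0,0,0]]';python3 -m crank '[[0.02,0.001,0,0,0],[0.02,0,0,0,0]]'
```

```text
t: 20.9
tcp_pos: [0.5852, 0.1235, 0.0909]
tool_rot: [-0.505, -0.495, 0.506, -0.494]
force: [-1.0, 0.6, 0.3]
finger_gap: 0.267
t: 21.1
tcp_pos: [0.5852, 0.1235, 0.0903]
tool_rot: [-0.505, -0.495, 0.506, -0.494]
force: [-2.3, 0.2, 4.8]
finger_gap: 0.269
t: 21.3
tcp_pos: [0.5852, 0.1235, 0.0895]
tool_rot: [-0.505, -0.495, 0.505, -0.494]
force: [-0.9, -0.1, 5.9]
finger_gap: 0.27
```

```bash
python3 -m crank '[[0.02,0.001,0,0,0],[0.02,0,0,0,0]]';python3 -m crank '[[0.02,0.001,0,0,0],[0.02,0,0,0,0]]'
```

```text
t: 21.5
tcp_pos: [0.5852, 0.1235, 0.0885]
tool_rot: [-0.505, -0.495, 0.505, -0.494]
force: [-1.9, 0.2, 6.9]
finger_gap: 0.27
t: 21.7
tcp_pos: [0.5852, 0.1235, 0.0873]
tool_rot: [-0.505, -0.495, 0.505, -0.494]
force: [-1.6, 0.7, 5.4]
finger_gap: 0.274
```

```bash
python3 -m crank '[[0.02,0.001,0,0,0],[0.02,0,0,0,0]]';python3 -m crank '[[0.02,0.001,0,0,0],[0.02,0,0,0,0]]'
```

```text
t: 21.9
tcp_pos: [0.5852, 0.1235, 0.0861]
tool_rot: [-0.505, -0.495, 0.506, -0.494]
force: [-1.9, 0.9, 5.0]
finger_gap: 0.268
t: 22.1
tcp_pos: [0.5852, 0.1235, 0.085]
tool_rot: [-0.505, -0.495, 0.506, -0.494]
force: [-0.9, -0.8, 4.4]
finger_gap: 0.268
```

```bash
python3 -m crank '[[0.02,0.001,0,0,0],[0.02,0,0,0,0]]';python3 -m crank '[[0.02,0.001,0,0,0],[0.02,0.001,0,0,0]]'
```

```text
t: 22.3
tcp_pos: [0.5852, 0.1235, 0.0839]
tool_rot: [-0.505, -0.495, 0.506, -0.494]
force: [-2.6, -0.9, 3.6]
finger_gap: 0.268
t: 22.5
tcp_pos: [0.5852, 0.1235, 0.082]
tool_rot: [-0.505, -0.495, 0.506, -0.494]
force: [-2.6, 0.6, 5.1]
finger_gap: 0.268
```

```bash
python3 -m crank '[[0.02,0.0015,0,0,0],[0.02,0.0015,0,0,0],[0.02,0.0015,0,0,0]]';python3 -m crank '[[0.02,0.0015,0,0,0],[0.02,0.0015,0,0,0],[0.02,0.0015,0,0,0]]'
```

```text
t: 22.8
tcp_pos: [0.5852, 0.1235, 0.0773]
tool_rot: [-0.505, -0.495, 0.506, -0.494]
force: [-2.8, 0.1, 5.2]
finger_gap: 0.269
t: 23.1
tcp_pos: [0.5852, 0.1235, 0.0726]
tool_rot: [-0.505, -0.495, 0.506, -0.494]
force: [-2.1, 0.4, 4.1]
finger_gap: 0.269
```

```bash
python3 -m crank '[[0.02,0.0015,0,0,0],[0.02,0.0015,0,0,0]]';python3 -m crank '[[0.02,0.001,0,0,0],[0.02,0,0,0,0]]'
```

```text
t: 23.3
tcp_pos: [0.5852, 0.1235, 0.0696]
tool_rot: [-0.505, -0.495, 0.506, -0.494]
force: [-2.1, -0.4, 5.4]
finger_gap: 0.271
t: 23.5
tcp_pos: [0.5852, 0.1235, 0.0685]
tool_rot: [-0.505, -0.495, 0.506, -0.494]
force: [-2.6, -0.2, 2.7]
finger_gap: 0.269
```

```bash
python3 -m crank '[[0.02,0.001,0,0,0],[0.02,0,0,0,0]]';python3 -m crank '[[0.02,0.001,0,0,0],[0.02,0,0,0,0]]'
```

```text
t: 23.7
tcp_pos: [0.5852, 0.1235, 0.0676]
tool_rot: [-0.505, -0.495, 0.506, -0.494]
force: [-2.8, 1.2, 2.3]
finger_gap: 0.268
t: 23.9
tcp_pos: [0.5852, 0.1235, 0.0666]
tool_rot: [-0.505, -0.495, 0.506, -0.494]
force: [-2.5, 0.2, 3.5]
finger_gap: 0.267
```

```bash
python3 -m crank '[[0.02,0.0005,0,0,0],[0.02,0,0,0,0]]'; python3 -m crank '[[0.02,0.0005,0,0,0],[0.02,0,0,0,0]]'
```

```text
t: 24.1
tcp_pos: [0.5852, 0.1235, 0.0662]
tool_rot: [-0.505, -0.495, 0.506, -0.494]
force: [-3.7, 0.5, 4.7]
finger_gap: 0.269
t: 24.3
tcp_pos: [0.5852, 0.1234, 0.0657]
tool_rot: [-0.505, -0.495, 0.506, -0.494]
force: [-3.2, -0.6, 3.9]
finger_gap: 0.265
```

```bash
python3 -m crank '[[0.02,0.0005,0,0,0],[0.02,0,0,0,0]]'; python3 -m crank '[[0.02,0.0005,0,0,0],[0.02,0,0,0,0]]'
```

```text
t: 24.5
tcp_pos: [0.5852, 0.1235, 0.0656]
tool_rot: [-0.505, -0.495, 0.506, -0.494]
force: [-4.1, 0.1, 7.1]
finger_gap: 0.271
t: 24.7
tcp_pos: [0.5852, 0.1235, 0.0656]
tool_rot: [-0.505, -0.495, 0.506, -0.494]
force: [-4.9, 0.2, 9.1]
finger_gap: 0.271
```

```bash
python3 -m crank '[[0.02,0.0005,0,0,0],[0.02,0,0,0,0]]'
```

```text
t: 24.9
tcp_pos: [0.5852, 0.1235, 0.0655]
tool_rot: [-0.505, -0.495, 0.505, -0.494]
force: [-5.8, 0.8, 11.9]
finger_gap: 0.271
```

```bash
python3 -m crank '[[0.02,-0.001,0,0,0],[0.05,0,0,0,0],[0.06,0,0,0,0],[0.07,0,0,0,0]]' 20; python3 -m crank '[[0.0854,0,0,0,0],[0.0854,0,0,0,0],[0.0854,0,0,0,0]]'; python3 -m crank '[[0.0854,-0.015,0,0,0],[0.0854,-0.025,0,0,0],[0.0854,-0.03,0,0,0],[0.0854,-0.03,0,0,0],[0.0854,0,0,0,0]]'; python3 -m crank '[[0.0854,0,0,0.03,0],[0.0854,0,0,0.03,0],[0.0854,0,0,0,0]]'; python3 look.py w7
python3 - <<'E'
from h import *
from station import snapshot
s=load("w7");st=s["st"]
o,d=rays(s,[(x,y) for y in range(480) for x in range(640)],st)
P=(o+d*s["range_z"].reshape(-1,1))
m=(abs(P[:,2]-.101)<.008)&(abs(P[:,0]-.588)<.05)&(abs(P[:,1]-.1225)<.05)
r=cv2.minAreaRect((P[m][:,:2]*1000).astype(np.float32));print(m.sum(),r,P[m][:,2].mean(),P[m][:,2].std())
q=P[m]; c=abs(q[:,0]-r[0][0]/1e3)<.008
print(np.linalg.lstsq(np.c_[q[c][:,:2],np.ones(c.sum())],q[c][:,2],rcond=None)[0])
m=(abs(P[:,2]-.056)<.005)&(abs(P[:,0]-.588)<.03)&(abs(P[:,1]-.1225)<.1);print("tops",P[m][:,2].mean())
t=snapshot("scene");cv2.imwrite("pics/s7.png",cv2.resize(t["image"][150:350,180:500],None,fx=2.5,fy=2.5))
np.save("pics/s7.npy",t,allow_pickle=True)
E
```

```text
t: 25.3
tcp_pos: [0.5865, 0.1234, 0.0651]
tool_rot: [0.506, 0.494, -0.505, 0.495]
force: [-0.1, -0.0, -0.1]
finger_gap: 0.772
t: 25.6
tcp_pos: [0.5855, 0.1235, 0.0652]
tool_rot: [0.506, 0.494, -0.505, 0.495]
force: [-0.3, 0.0, 0.4]
finger_gap: 1.001
t: 26.1
tcp_pos: [0.5888, 0.1237, 0.171]
tool_rot: [0.508, 0.492, -0.503, 0.497]
force: [-0.2, 0.9, 0.8]
finger_gap: 0.999
t: 26.4
tcp_pos: [0.584, 0.0606, 0.1655]
tool_rot: [-0.506, -0.493, 0.507, -0.494]
force: [0.9, 0.9, -1.0]
finger_gap: 1.002
[0.58397358 0.06056087 0.16549785] [ 0.93207687  0.85617141 -1.02265594] [ 0.05731191 -0.00227406 -0.01813534] heading -1.4402947819785228
3607 ((586.5111083984375, 122.69683837890625), (33.67085647583008, 24.37063980102539), 88.55592346191406) 0.1019266645295636 0.0007656501183211546
[ 0.0034545  -0.00665622  0.10081457]
tops 0.056575394317651476
```

View pics/w7.png

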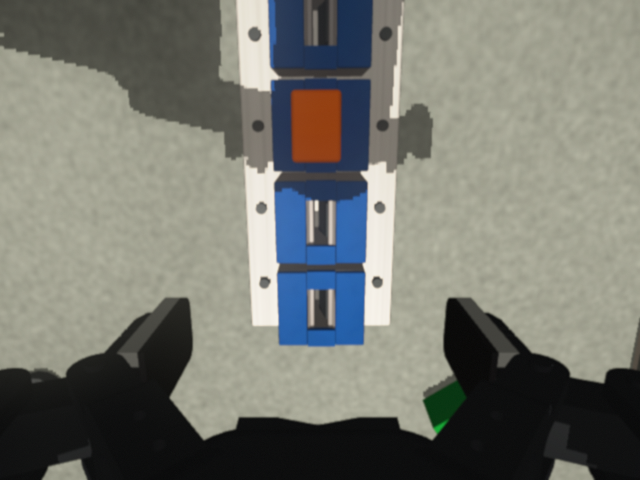

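View pics/s7.png

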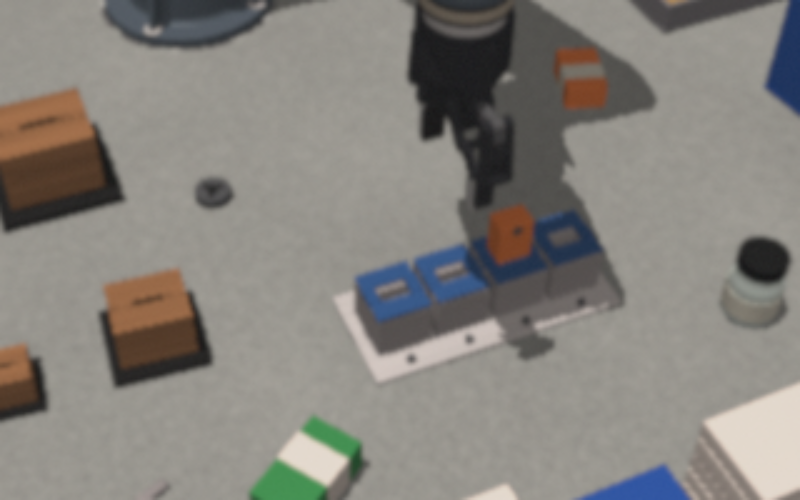

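```bash
python3 -m crank '[[0.0854,0,0,0,0],[0.0854,0,0,0,0],[0.0854,0,0,0,0]]'; python3 -c "
from station import manip; print(manip.sign_off())"
```

```text
t: 26.8
tcp_pos: [0.5839, 0.0643, 0.1652]
tool_rot: [-0.505, -0.495, 0.505, -0.495]
force: [-0.4, 0.3, -0.6]
finger_gap: 1.005
the job is handed in; nothing more can be done
None
```

I left the feeler upright and fully down in gap 3, the light-drag gap, let go of it and handed the job in at 26.8 s of the 58 s allowed.

| Gap | What I felt | Result |
|---|---|---|
| 1 | Push rose to about 20 N by 27 mm deep, so I backed out | Pinched |
| 2 | Under 1 N down to 33 mm | Slack |
| 3 | Peak of about 7 to 8 N on the lead-in, then a steady 4 to 6 N, until the shoulder seated | Light drag |
| 4 | Not tried | Must be the other pinched gap |

**Final checks:**
- **Seating:** the handle top is 45.3 mm above the blue tops, so the shoulder is fully down. It is about 2 mm from the mouth centre, towards the fixed wall, and tilted less than 0.01 rad.
- **Release:** the gripper is open and about 10 cm clear of the feeler and holder.
- **Bystanders:** those in the last views looked undisturbed, and the gripper never went down near any of them. I did not measure their positions again at the end.

**Not as planned:** in gap 1 I took one more step after the push had passed 15 N. The wrist read about 21 N in total, under the 30 N limit. I could not measure the gap's side force on the released blade directly. While I still held it, the drag and a 2 to 3 N side load at the wrist fit the light-drag gap.

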